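Level the studio projector with its under-tray knob and set its focus

ROBOT

A 6-joint arm with a two-finger parallel gripper is mounted at the origin on the work surface. World frame = base frame: x ahead of the robot, y to its left, z up, the work surface at z = 0. Lengths are in m, angles in rad, forces in N, time in s.
With the tool pointing down it reaches from about 0.35 to 0.85 m from the base axis. Payload 8.1 kg.
Tool frame: the origin (TCP) lies between the finger pads, 19 mm behind the fingertips; this is the grasp point; z points along the fingers, y is the line along which they close (so a half turn about z gives the same grasp; the last joint's range is limited). The gripper opens to 93 mm and grips with 3 to 60 N. Pads are 15 mm wide; open, the fingers measure 128 mm over their backs; the gripper's body (75 mm by 188 mm) begins 65 mm behind the grasp point.
Start: joints at [-1.275, 0.13, 1.488, -0, 1.523, -0.085], TCP at [0.223, -0.557, 0.237] pointing down, gripper open.
Joint ranges: [-2.96, 2.96], [-0.89, 2.26], [0.02, 2.5], [-1.34, 4.48], [0, 2.73], [-2.66, 2.66]. Speed limits (rad/s): [2.39, 2.39, 2.79, 3.14, 3.14, 3.14].

INTERFACE

Orientations are given as a unit quaternion [w, x, y, z].
In Python, from station import robot, imaging, read_state gives the robot as it stands (robot), with the cameras (imaging) and the readings as plain functions.
- The arm moves only by the shell command python3 steer.py FILE [OPENING], which reads ROWS from the file FILE. ROWS is one flat JSON list of numbers that holds 1 to 12 rows one after another, with no inner brackets; each row has 4 numbers: dx, dy, dz in m, then a turn about the tool's z in rad; each row shifts and turns the commanded pose from where the row before left it, along the tool's axes as they then stand; what a row does not reach is not made up. A row lasts 1/10 s, in which the tool goes at most 0.05 m and 0.15 rad, less where a joint would pass 70% of its speed; a pose out of reach is approached as far as the arm can. OPENING is the finger opening in m, set as the command begins (- or left out keeps the last). The fingers move at their own pace and stop on an object; the grip force is fixed at half the most. Time passes only in rows, so rows that do not move let the fingers close. It prints the time, the measured TCP pose, the force, the opening and the grip force at its end. Input that does not fit is refused with a message, and nothing moves.
- read_state(): the state, without advancing time (a new reading comes with each control period).
- imaging.snapshot(name): name is "scene" or "top" or "wrist"; returns a dict with "image" (400x640x3 uint8, red, green, blue), "fx", "fy", "cx", "cy" (pixels), "k1" (the pictures are not rectified: a ray, as slopes to the right and down, at radius r is drawn at 1 + k1 r^2 times it, then the intrinsics apply), "R" (3x3) and "t" (3): a world point X has camera coordinates R X + t; the wrist camera has in their place "hand_eye" (4x4, takes a point from camera to tool coordinates, whose origin is the TCP and whose axes are the flange's). Camera axes: x right, y down, z forward; pixel columns grow to the right and rows downward; lengths in m; the calibration is good to about 2 mm. A picture is of the moment at which its call begins: read the wrist's pose just before it. There is no depth.
- robot.hand_in(): hands the job in; it is judged then, once.
The state is a dict: "time_s": time; "joint_pos": joint angles; "qvel": joint speeds; "joint_torque": joint torques, N m; "ee_pos": TCP position; "tcp_rot": TCP orientation; "ft_force": force on the tool from outside, world axes, zero at the start; "ft_torque": the same for the moment, N m; "finger_gap": finger opening in m; "gripper_force": force on a finger pad.
Only numpy, scipy, OpenCV 4.12 (cv2) and the standard library are available. Lean on these libraries where they do the work, as an engineer would, in place of code of your own. Each camera call takes 0.05 s, during which the arm holds its last target. There are 200 camera calls.

TASK

The projector on its table stand is pointing a little upwards, so the picture cannot be traced straight. Turn the round black knob that hangs under the rear of the stand until the projector is level, the pointers at its sides square on the red lines, and turn the focus dial on top of the projector until its white pointer is square on the red mark. Leave everything else on the table where it stands.

Things in the scene. Friction and masses are not known exactly. Their poses are not given: they have to be found in the camera images.
- stand: Dark steel projector stand, fixed. Origin at table level; x from the projector's rear (robot's side) to its lens, z up. In mm: base plate x -80..160, y +-110, 12 thick; 50 square column at x 40; head plate x -60..120, y +-65, z 165..175; its tongue, z 169..175, 36 wide, runs back to a round end of radius 27 about x -160. White index tabs at x -72, y +-99, 30 wide, z 165..230, red line at z 190.
- tilt_knob_grip (a point): Grip point of the black tilt knob under the tongue's round end (stand frame -160, 0, 122 mm): upright cylinder 50 wide, z 97..141, on a 22 neck; below it a pale skirt disc 72 wide, z 90..97. It turns in place, friction 0.2 N m; clockwise seen from above lifts the rear. Site and skirt turn with it: at level, point x is the stand's x and the skirt's red line (point -x) points to the robot.
- tray_rear (a point): Top of the tray's rear end, above the knob (stand frame -160, 0, 193 mm when level). The aluminium tray, 5 thick, x -80..135, y +-85, with a tongue 22 wide back to x -171, hinges about the stand's y at x 60, z 190 and carries the bolted-on projector: x -75..125, y +-79, z 200..270 when level. A tool tipped 30 to 45 deg, closing level, passes under the wide round end to the knob.
- tray (a joint): Tilt of tray and projector, rad: 0 = level, negative = rear (robot's side) low, lens pointing up. Driven only by the tilt knob: +0.018 rad per rad of knob turned clockwise seen from above; it stays where left. Starts about -0.053 to -0.030; limits -0.058 and 0.020. Readings are noisy, average many. At 0 the black pointers at the tray's sides are on the stand's red lines.
- focus_grip (a point): On the axis of the black fluted focus dial on the projector's top (x -15, y 0 in the stand's frame), at the height to grip: 24 mm above the projector's top, 6 below the dial's top. Dial 44 diameter, 30 high, white pointer line on it; the top around it is flat and free. It tips with the tray.
- focus (a joint): Focus dial angle, rad, growing clockwise seen from above; stops at 0 and 4.0, friction about 0.05 N m, stays where left. At 2.0 its white pointer stands on the red mark of its scale, on the robot's side of the dial (stand's -x). Starts about 0.6 to 1.3.
- tub: White tub of size with yellow label, 110 diameter, 125 high, beside the stand; origin under its centre.
- brush_jar: Glass jar 84 diameter, 100 high, with three brushes up to 240 high; origin under its centre.
- spray_can: Spray can 66 diameter, 190 high; origin under its centre.
- medium: Amber bottle 64 diameter, 150 high; origin under its centre.
- remote: Black remote control 150 x 46 x 18, lying; origin under its centre, x along its length.
- tape_roll: Roll of paper tape, 110 outside diameter, 36 high, lying flat; origin under its centre.

How it is judged:
By the outcome, as a careful person would: the job done as asked, in the order asked, and still so for the second after the job is handed in, with the robot touching nothing.
It also fails if it takes over 72 s, if anything falls off the work surface, if the arm or the gripper's body presses on something with over 40 N, if the wrist force passes 120 N, or if a joint passes its speed limit or range.

## Working session

There is one attempt and no reset: what is moved stays moved. The work goes in short steps, Python scripts to look and compute and a shell command to move; the robot and the scene stay as the last step left them, time stands still between calls to the robot, and variables do not carry over. Pictures are saved under pics/ and viewed, at most 10 in all, crops included, and the job is handed in when it is done.

```bash
ls; mkdir -p pics; python3 - <<'E'
from station import robot, imaging, read_state
import cv2
s=read_state(); print(s)
for n in ("scene","top"):
    p=imaging.snapshot(n); cv2.imwrite(f"pics/{n}0.png",p["image"][:,:,::-1])
    print(n,p["fx"],p["fy"],p["cx"],p["cy"],p["k1"],p["R"],p["t"])
E
```

```text
pics
station.py
steer.py
{'time_s': 0.0, 'joint_pos': array([-1.27544841e+00,  1.31123968e-01,  1.48922704e+00,  7.40304207e-06,
        1.52298957e+00, -8.54112344e-02]), 'qvel': array([ 0.00077718,  0.0006391 ,  0.00068874,  0.00155963,  0.00035929,
       -0.00078892]), 'joint_torque': array([-2.43872215e-03, -5.59847403e+01, -4.91764855e+01,  7.65459356e-02,
        3.51706438e-02, -1.22479387e-04]), 'ee_pos': array([ 0.22284386, -0.55653542,  0.23643831]), 'tcp_rot': array([-8.69538807e-04,  9.81932137e-01,  1.89231377e-01, -8.78931621e-05]), 'ft_force': array([ 0.16539886,  0.00683946, -0.83528404]), 'ft_torque': array([-0.01267124,  0.05104151,  0.01146891]), 'gripper_force': 0.0, 'finger_gap': 0.0930451746556964}
scene 512.8993510205046 512.8993510205046 320.35642055119393 193.40571227605196 -0.1370568212082825 [[ 0.65248222  0.75762419 -0.01650855]
 [ 0.58548661 -0.51782506 -0.62374886]
 [-0.48111577  0.39731951 -0.78145046]] [-0.40991018 -0.23338386  2.24342978]
top 364.41820751861627 364.41820751861627 320.3810910492941 197.2122593473939 -0.025188223515882804 [[ 2.79967701e-03 -9.99995908e-01  5.87769844e-04]
 [-9.80629981e-01 -2.86057280e-03 -1.95848560e-01]
 [ 1.95849440e-01 -2.80720196e-05 -9.80633977e-01]] [0.01180966 0.62721195 1.48051627]
```

View pics/scene0.png

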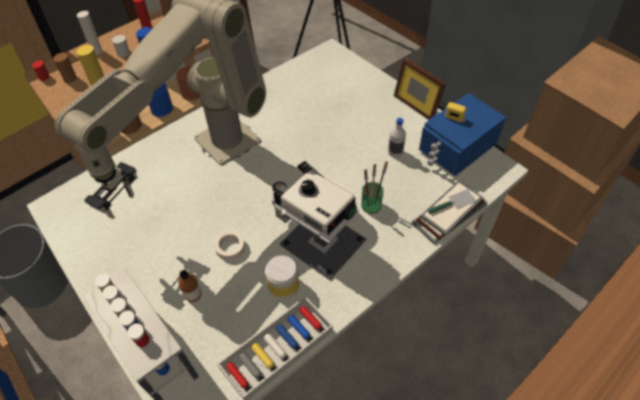

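View pics/top0.png

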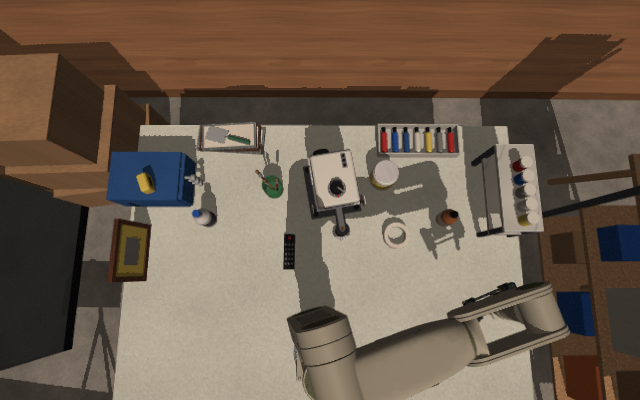

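The scene view shows the projector near (318,200) with its stand. In the top view the projector is at about (335,180), the dial at (337,187), the knob and tongue at (341,230), the tub at (385,174), the tape at (396,235), the remote at (289,251) and the jar at (273,186).

```bash
python3 - <<'E'
import cv2
a=cv2.imread("pics/top0.png")[135:270,250:420]
b=cv2.imread("pics/scene0.png")[155:275,255:375]
cv2.imwrite("pics/z1.png",cv2.hconcat([cv2.resize(a,(680,540),interpolation=cv2.INTER_CUBIC)]))
E
```

```text
(no output)
```

View pics/z1.png

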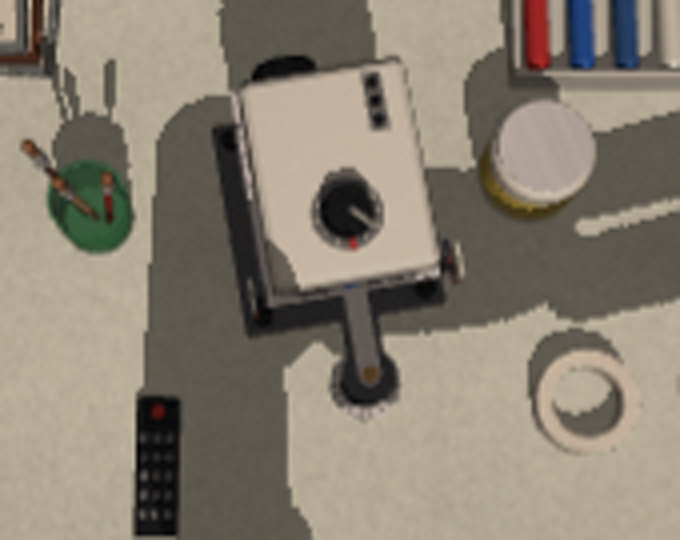

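The zoomed view shows the dial centre at (347,208), its white pointer at (377,228) and the red mark at (353,242). The tongue bolt is at (370,374), and the projector's top corners are near (237,88), (403,60), (441,270) and (272,303). Next I fit the stand pose.

```bash
cat > h.py <<'E'
import numpy as np, cv2
from scipy.optimize import least_squares
from scipy.spatial.transform import Rotation as Ro
TOP=dict(f=364.41820751861627,c=(320.3810910492941,197.2122593473939),k1=-0.025188223515882804)
def proj(p,X,R=None,t=None):
    R=p["R"] if R is None else R; t=p["t"] if t is None else t
    c=np.atleast_2d(X)@np.asarray(R).T+t; s=c[:,:2]/c[:,2:]
    s=s*(1+p["k1"]*(s**2).sum(1,keepdims=True))
    return s*[p["fx"],p["fy"]]+[p["cx"],p["cy"]]
def tilt(P,th): # tray points: stand-frame when level -> tilted; th<0 rear low
    P=np.atleast_2d(np.asarray(P,float)).copy(); d=P-[.06,0,.19]
    # rear low for th<0: z += x*(-th) (x<0)
    return np.c_[d[:,0]*np.cos(th)+d[:,2]*np.sin(th),d[:,1],-d[:,0]*np.sin(th)+d[:,2]*np.cos(th)]+[.06,0,.19]
def world(P,q): 
    c,s=np.cos(q[2]),np.sin(q[2]); P=np.atleast_2d(P)
    return P@np.array([[c,s,0],[-s,c,0],[0,0,1]])+[q[0],q[1],0]
def wristcam(p,st):
    w,x,y,z=st["tcp_rot"]; T=np.eye(4); T[:3,:3]=Ro.from_quat([x,y,z,w]).as_matrix(); T[:3,3]=st["ee_pos"]
    M=np.linalg.inv(T@p["hand_eye"]); return M[:3,:3],M[:3,3]
E
python3 - <<'E'
from h import *
from station import robot, imaging, read_state
p=imaging.snapshot("top")
uv=np.array([[347,208],[237,88],[403,60],[441,270],[272,303],[370,374]])/4+[250,135]-.375
P=np.array([[-.015,0,.30],[.125,.079,.27],[.125,-.079,.27],[-.075,-.079,.27],[-.075,.079,.27],[-.16,0,.193]])
f=lambda q:(proj(p,world(tilt(P,-.042),q))-uv).ravel()
r=least_squares(f,[.7,0,0],loss='soft_l1'); print(r.x,r.fun.reshape(-1,2).round(2))
print(world([[-.16,0,.122],[-.015,0,.294]],r.x))
def back(u,v,z):
    g=lambda a:(proj(p,[[a[0],a[1],z]])-[u,v]).ravel(); return least_squares(g,[.7,0]).x
for n,u,v,z in(("tub",385.8,170.5,.125),("jar",273,187,.1),("tape",396,235,.036),("remote",289,251,.018)): print(n,back(u,v,z))
E
```

```text
[ 0.63408165 -0.04101153  0.17536933] [[ 0.18  1.21]
 [-0.28 -0.2 ]
 [-0.16 -0.13]
 [ 0.41 -0.52]
 [ 0.11 -1.46]
 [-0.26  1.51]]
[[ 0.4765357  -0.06892702  0.122     ]
 [ 0.61931172 -0.04362861  0.294     ]]
tub [ 0.72764618 -0.25569197]
jar [0.66224745 0.21041821]
tape [ 0.47051928 -0.30630117]
remote [0.4033384  0.14582141]
```

```bash
cat >> h.py <<'E'
def Rt(st):
    w,x,y,z=st["tcp_rot"]; return Ro.from_quat([x,y,z,w]).as_matrix()
def go(st,X): return Rt(st).T@(np.asarray(X)-st["ee_pos"])
def rep(st):
    R=Rt(st); print("t",st["time_s"],"p",st["ee_pos"].round(4),"q",np.round(st["joint_pos"],3),"z",R[:,2].round(3),"y",R[:,1].round(3),"tip",np.degrees(np.arccos(-R[2,2])).round(1),"F",np.round(st["ft_force"],1),"gap",round(st["finger_gap"],4))
E
cat > g.py <<'E'
import sys
from h import *
from station import robot, imaging, read_state
s=read_state(); rep(s)
if len(sys.argv)>1: print("tool delta",go(s,[float(a) for a in sys.argv[1:4]]).round(4))
E
echo '[0, 0, -0.05, 0.05, 0, 0, -0.05, 0.05, 0, 0, -0.05, 0.05, 0, 0, -0.05, 0.05, 0, 0, -0.05, 0, 0, 0, -0.05, 0, 0, 0, 0, 0]' > next.json && python3 steer.py next.json && python3 g.py .75 .13 .53
```

```text
time_s: 0.85
ee_pos: [0.2231, -0.5572, 0.547]
tcp_rot: [0.007, 0.996, 0.09, 0.001]
ft_force: [-0.0, -0.0, 0.3]
finger_gap: 0.093
gripper_force: 0.0
t 0.85 p [ 0.2231 -0.5572  0.547 ] q [-1.275  0.233  0.804  0.     2.09   0.115] z [ 0.004 -0.013 -1.   ] y [ 0.18  -0.984  0.014] tip 0.8 F [-0.  -0.   0.3] gap 0.093
tool delta [ 0.6419 -0.5815  0.0099]
```

```bash
echo '[0.037, -0.033, 0, 0, 0.037, -0.033, 0, 0, 0.037, -0.033, 0, 0, 0.037, -0.033, 0, 0, 0.037, -0.033, 0, 0, 0.037, -0.033, 0, 0, 0.037, -0.033, 0, 0, 0.037, -0.033, 0, 0, 0.037, -0.033, 0, 0, 0.037, -0.033, 0, 0, 0.037, -0.033, 0, 0, 0.037, -0.033, 0, 0]' > next.json && python3 steer.py next.json && python3 g.py .75 .13 .53
```

```text
time_s: 2.05
ee_pos: [0.5895, -0.0857, 0.5368]
tcp_rot: [-0.0, 0.996, 0.09, -0.0]
ft_force: [1.4, -1.1, 0.1]
finger_gap: 0.0931
gripper_force: 0.0
t 2.05 p [ 0.5895 -0.0857  0.5368] q [-0.23   0.221  0.838 -0.     2.083  1.16 ] z [-0.001  0.    -1.   ] y [ 0.18  -0.984 -0.   ] tip 0.0 F [ 1.4 -1.1  0.1] gap 0.0931
tool delta [ 0.1967 -0.1833  0.0068]
```

```bash
echo '[0.03, -0.04, 0, 0, 0.03, -0.04, 0, 0, 0.03, -0.04, 0, 0, 0.03, -0.04, 0, 0, 0.05, 0, 0, 0, 0.05, 0, 0, 0, 0.05, 0, 0, 0, 0.05, 0, 0, 0, 0.05, 0, 0, 0]' > next.json && python3 steer.py next.json && python3 g.py
```

```text
time_s: 2.95
ee_pos: [0.7996, 0.1172, 0.472]
tcp_rot: [-0.003, 0.995, 0.09, 0.051]
ft_force: [0.0, 0.9, 0.3]
finger_gap: 0.093
gripper_force: 0.0
t 2.95 p [0.7996 0.1172 0.472 ] q [0.079 0.904 0.025 0.008 2.111 1.473] z [ 0.101  0.015 -0.995] y [ 0.18  -0.984  0.004] tip 5.9 F [0.  0.9 0.3] gap 0.093
```

```bash
echo '[0.05, 0, 0, 0, 0.05, 0, 0, 0, 0.05, 0, 0, 0, 0.05, 0, 0, 0, 0.05, 0, 0, 0, 0.05, 0, 0, 0]' > next.json && python3 steer.py next.json && python3 g.py
```

```text
time_s: 3.55
ee_pos: [0.9078, 0.1424, 0.4208]
tcp_rot: [-0.009, 0.984, 0.089, 0.151]
ft_force: [0.0, 0.5, -0.4]
finger_gap: 0.0929
gripper_force: 0.0
t 3.55 p [0.9078 0.1424 0.4208] q [0.093 0.987 0.025 0.017 1.826 1.49 ] z [ 0.297  0.045 -0.954] y [ 0.178 -0.984  0.01 ] tip 17.5 F [ 0.   0.5 -0.4] gap 0.0929
```

```bash
echo '[0.05, 0, 0, 0, 0.05, 0, 0, 0, 0.05, 0, 0, 0, 0.05, 0, 0, 0, 0.05, 0, 0, 0, 0.05, 0, 0, 0, 0.05, 0, 0, 0, 0.05, 0, 0, 0]' > next.json && python3 steer.py next.json && python3 g.py
```

```text
time_s: 4.35
ee_pos: [1.007, 0.1667, 0.4512]
tcp_rot: [-0.019, 0.952, 0.087, 0.293]
ft_force: [-1.3, 0.0, -0.5]
finger_gap: 0.0928
gripper_force: 0.0
t 4.35 p [1.007  0.1667 0.4512] q [0.104 1.005 0.025 0.029 1.516 1.5  ] z [ 0.555  0.087 -0.828] y [ 0.176 -0.984  0.015] tip 34.2 F [-1.3  0.  -0.5] gap 0.0928
```

```bash
echo '[0.05, 0, 0, 0, 0.05, 0, 0, 0, 0.05, 0, 0, 0, 0, 0, 0, 0]' > next.json && python3 steer.py next.json && python3 g.py .42 -.08 .48
```

```text
time_s: 4.75
ee_pos: [1.0298, 0.1731, 0.4915]
tcp_rot: [-0.023, 0.934, 0.085, 0.346]
ft_force: [0.7, -0.9, 0.5]
finger_gap: 0.0929
gripper_force: 0.0
t 4.75 p [1.0298 0.1731 0.4915] q [0.106 0.987 0.023 0.033 1.424 1.502] z [ 0.643  0.102 -0.759] y [ 0.175 -0.984  0.016] tip 40.6 F [ 0.7 -0.9  0.5] gap 0.0929
tool delta [-0.4987  0.1422 -0.4089]
```

```bash
echo '[-0.036, 0.010, -0.029, 0, -0.036, 0.010, -0.029, 0, -0.036, 0.010, -0.029, 0, -0.036, 0.010, -0.029, 0, -0.036, 0.010, -0.029, 0, -0.036, 0.010, -0.029, 0, -0.036, 0.010, -0.029, 0, -0.036, 0.010, -0.029, 0, -0.036, 0.010, -0.029, 0, -0.036, 0.010, -0.029, 0, -0.036, 0.010, -0.029, 0, -0.036, 0.010, -0.029, 0]' > next.json && python3 steer.py next.json && python3 g.py .38 -.08 .38
```

```text
time_s: 5.95
ee_pos: [0.5769, -0.0162, 0.4855]
tcp_rot: [-0.023, 0.935, 0.086, 0.344]
ft_force: [-0.0, -0.4, 0.8]
finger_gap: 0.093
gripper_force: 0.0
t 5.95 p [ 0.5769 -0.0162  0.4855] q [-0.297 -0.555  1.785  0.303  1.273  1.096] z [ 0.64   0.102 -0.762] y [ 0.177 -0.984  0.017] tip 40.4 F [-0.  -0.4  0.8] gap 0.093
tool delta [-0.2249  0.0261 -0.0521]
```

```bash
echo '[-0.037, 0.004, -0.009, 0, -0.037, 0.004, -0.009, 0, -0.037, 0.004, -0.009, 0, -0.037, 0.004, -0.009, 0, -0.037, 0.004, -0.009, 0, -0.037, 0.004, -0.009, 0, 0, 0, 0, 0]' > next.json && python3 steer.py next.json && python3 g.py .37 -.085 .25; python3 - <<'E'
from h import *
from station import robot, imaging, read_state
import pickle
s=read_state(); p=imaging.snapshot("wrist"); pickle.dump((s,p),open("w1.pkl","wb"))
cv2.imwrite("pics/w1.png",p["image"][:,:,::-1]); print({k:v for k,v in p.items() if k!="image"})
E
```

```text
time_s: 6.65
ee_pos: [0.426, -0.1066, 0.3956]
tcp_rot: [-0.037, 0.941, 0.089, 0.323]
ft_force: [-0.2, 0.1, -0.0]
finger_gap: 0.093
gripper_force: 0.0
t 6.65 p [ 0.426  -0.1066  0.3956] q [-0.827 -0.892  2.119  0.558  1.541  0.646] z [ 0.602  0.128 -0.788] y [ 0.192 -0.981 -0.013] tip 38.0 F [-0.2  0.1 -0. ] gap 0.093
tool delta [-0.1299 -0.0301  0.0839]
{'fx': 301.1071348942367, 'fy': 301.1071348942367, 'cx': 314.95432717280266, 'cy': 200.818223608767, 'k1': -0.014885902568609647, 'hand_eye': array([[-6.57599010e-05, -9.69570202e-01, -2.44813438e-01,
         6.59549053e-02],
       [ 9.99999885e-01, -1.80255847e-04,  4.45281132e-04,
         3.42813212e-04],
       [-4.75860370e-04, -2.44813380e-01,  9.69570102e-01,
        -1.47914786e-01],
       [ 0.00000000e+00,  0.00000000e+00,  0.00000000e+00,
         1.00000000e+00]])}
```

View pics/w1.png

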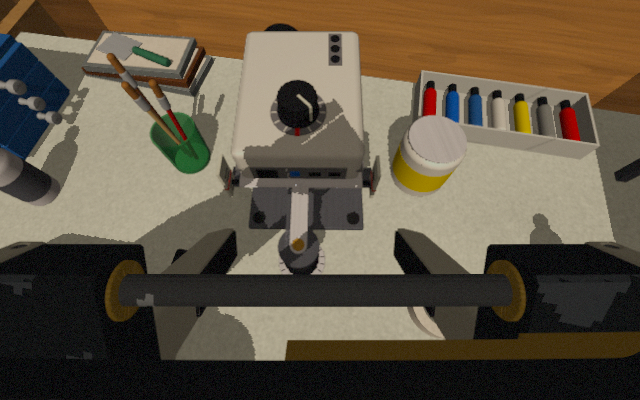

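The wrist view shows the tongue bolt at (298,244), the knob below it at (300,255), and the head-plate rear corners at about (250,230) and (363,229). The dial top is at (297,98), with its pointer leading right and down. I'll use these to refine the pose.

```bash
python3 - <<'E'
from h import *
import pickle
s,p=pickle.load(open("w1.pkl","rb")); R,t=wristcam(p,s)
from station import robot, imaging, read_state
pt=imaging.snapshot("top")
uvt=np.array([[347,208],[237,88],[403,60],[441,270],[272,303],[370,374]])/4+[250,135]-.375
P=np.array([[-.015,0,.30],[.125,.079,.27],[.125,-.079,.27],[-.075,-.079,.27],[-.075,.079,.27],[-.16,0,.193]])
uvw=np.array([[297,95],[248,32],[357,33],[298,244]]);Pw=P[[0,1,2,5]]
uvs=np.array([[250,230],[363,229]]);Ps=np.array([[-.06,.065,.175],[-.06,-.065,.175]])
f=lambda q:np.r_[(proj(pt,world(tilt(P,q[3]),q))-uvt).ravel(),(proj(p,world(tilt(Pw,q[3]),q),R,t)-uvw).ravel(),(proj(p,world(Ps,q),R,t)-uvs).ravel()]
r=least_squares(f,[.63,-.04,.17,-.04],loss='soft_l1'); print(r.x,r.fun.reshape(-1,2).round(1))
f3=lambda q:f([*q,-.042]); r3=least_squares(f3,[.63,-.04,.17],loss='soft_l1'); print(r3.x,r3.cost,r.cost)
print(world([[-.16,0,.13],[-.015,0,.294]],r3.x))
# predicted tab/lines in wrist image
print(proj(p,world([[-.072,.099,.19],[-.072,-.099,.19],[-.196,0,.0935]],r3.x),R,t).round(0))
a=p["image"][150:285,200:400,::-1]; cv2.imwrite("pics/w1z.png",cv2.resize(a,None,fx=4,fy=4,interpolation=cv2.INTER_CUBIC))
E
```

```text
[ 0.62979865 -0.04518155  0.18080751  0.01351762] [[  1.1   0.5]
 [  0.5   0.2]
 [  0.5   0.1]
 [  1.7  -1. ]
 [  1.2  -1.7]
 [  1.3   2.3]
 [ -1.   -0.5]
 [ -3.6   1.6]
 [  2.2   0.2]
 [ -0.5   7.3]
 [  4.9 -45.1]
 [-15.6 -43.6]]
[ 0.63328932 -0.04411683  0.17950385] 130.6062336815725 123.24217706981503
[[ 0.47586013 -0.07268346  0.13      ]
 [ 0.61853033 -0.04679496  0.294     ]]
[[227. 185.]
 [373. 186.]
 [301. 290.]]
```

View pics/w1z.png

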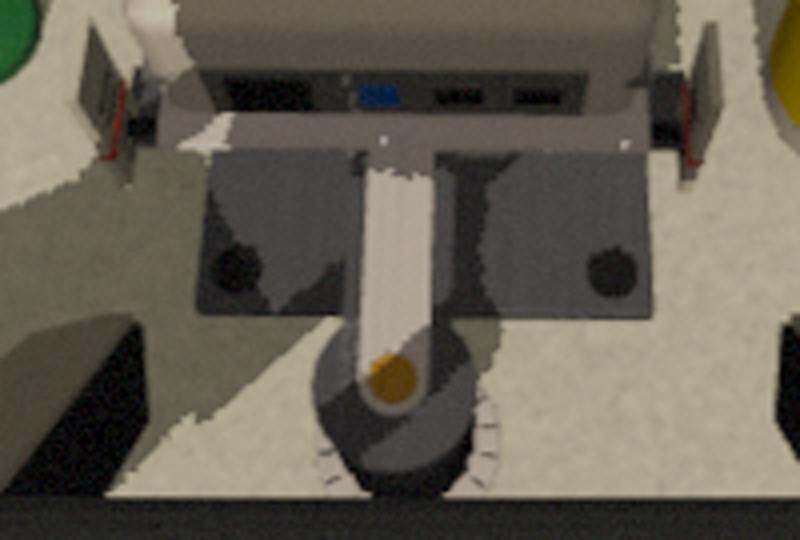

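```bash
cat > fit.py <<'E'
from h import *
import pickle
s,p=pickle.load(open("w1.pkl","rb")); R,t=wristcam(p,s)
from station import robot, imaging, read_state
pt=imaging.snapshot("top")
uvt=np.array([[347,208],[237,88],[403,60],[441,270],[272,303]])/4+[250,135]-.375
P=np.array([[-.015,0,.30],[.125,.079,.27],[.125,-.079,.27],[-.075,-.079,.27],[-.075,.079,.27]])
uvw=np.array([[297,95],[248,32],[357,33]]);Pw=P[[0,1,2]]
uvs=np.array([[250,227.5],[363,229.5],[298.7,249]]);Ps=np.array([[-.08,.11,.012],[-.08,-.11,.012],[-.16,0,.175]])
f=lambda q:np.r_[(proj(pt,world(tilt(P,q[3]),q))-uvt).ravel(),(proj(p,world(tilt(Pw,q[3]),q),R,t)-uvw).ravel(),(proj(p,world(Ps,q),R,t)-uvs).ravel()]
f3=lambda q:f([*q,-.042]); r=least_squares(f3,[.63,-.04,.17],loss='soft_l1'); print(r.x,r.cost,r.fun.reshape(-1,2).round(1))
print(world([[-.16,0,.13],[-.015,0,.294]],r.x))
g=lambda q:np.r_[(proj(p,world(Ps,q),R,t)-uvs).ravel()]
r=least_squares(g,[.63,-.04,.17]); print("wrist only",r.x,r.fun.round(1),world([-.16,0,.13],r.x))
E
python3 fit.py; python3 g.py .40 -.088 .225
```

```text
[ 0.63771796 -0.04349981  0.18040607] 18.408438633619454 [[ 0.9  0.2]
 [ 0.2 -1. ]
 [ 0.3 -1.1]
 [ 1.2 -1.6]
 [ 0.9 -2.4]
 [-0.8  0.9]
 [-4.1 -2.6]
 [ 2.2 -4. ]
 [-2.7  1.8]
 [ 0.9  0.8]
 [-0.1  0.2]]
[[ 0.48031461 -0.07220846  0.13      ]
 [ 0.6229614  -0.04619124  0.294     ]]
wrist only [ 0.63956654 -0.04544113  0.16854741] [-1.9  0.4  1.6  0.7  0.2 -0.9] [[ 0.48183382 -0.07228121  0.13      ]]
t 6.8 p [ 0.4279 -0.1039  0.3986] q [-0.818 -0.893  2.115  0.558  1.538  0.65 ] z [ 0.605  0.129 -0.786] y [ 0.197 -0.98  -0.01 ] tip 38.2 F [-0.1 -0.5  0.3] gap 0.093
tool delta [-0.1265 -0.0194  0.1216]
```

```bash
echo '[-0.02, -0.003, 0.04, 0, -0.03, -0.004, 0.03, 0, -0.03, -0.004, 0.02, 0, -0.03, -0.004, 0.02, 0, 0, 0, 0, 0]' > next.json && python3 steer.py next.json && python3 g.py .40 -.088 .225
```

```text
time_s: 7.3
ee_pos: [0.4296, -0.1063, 0.2405]
tcp_rot: [-0.05, 0.944, 0.096, 0.313]
ft_force: [0.3, 0.9, 0.5]
finger_gap: 0.0931
gripper_force: 0.0
t 7.3 p [ 0.4296 -0.1063  0.2405] q [-0.819 -0.891  2.392  0.575  1.341  0.501] z [ 0.581  0.154 -0.799] y [ 0.213 -0.976 -0.034] tip 36.9 F [0.3 0.9 0.5] gap 0.0931
tool delta [-0.0298 -0.0237 -0.002 ]
```

```bash
echo '[0.004, -0.012, 0, 0, 0.004, -0.012, 0, 0, 0, 0, 0, 0]' > next.json && python3 steer.py next.json && python3 g.py .480 -.072 .130
```

```text
time_s: 7.6
ee_pos: [0.4419, -0.0884, 0.2542]
tcp_rot: [-0.049, 0.943, 0.099, 0.314]
ft_force: [-0.7, 0.3, -0.1]
finger_gap: 0.0929
gripper_force: 0.0
t 7.6 p [ 0.4419 -0.0884  0.2542] q [-0.741 -0.893  2.369  0.551  1.32   0.575] z [ 0.582  0.155 -0.798] y [ 0.218 -0.975 -0.031] tip 37.0 F [-0.7  0.3 -0.1] gap 0.0929
tool delta [-0.0423 -0.0039  0.1239]
```

```bash
echo '[-0.014, -0.002, 0.020, 0, -0.012, -0.002, 0.022, 0, -0.010, 0, 0.022, 0, 0, 0, 0, 0]' > next.json && python3 steer.py next.json && python3 g.py .480 -.072 .130
```

```text
time_s: 8.0
ee_pos: [0.448, -0.0801, 0.1759]
tcp_rot: [-0.052, 0.944, 0.098, 0.311]
ft_force: [-1.1, 1.9, 0.1]
finger_gap: 0.0933
gripper_force: 0.0
t 8.0 p [ 0.448  -0.0801  0.1759] q [-0.702 -0.842  2.483  0.567  1.165  0.523] z [ 0.577  0.158 -0.801] y [ 0.217 -0.976 -0.036] tip 36.7 F [-1.1  1.9  0.1] gap 0.0933
tool delta [-0.001   0.0007  0.0566]
```

```bash
echo '[0, 0, 0.019, 0, 0, 0, 0.019, 0, 0, 0, 0.018, 0, 0, 0, 0, 0]' > next.json && python3 steer.py next.json && python3 g.py .480 -.072 .130
```

```text
time_s: 8.4
ee_pos: [0.4815, -0.0721, 0.1336]
tcp_rot: [-0.051, 0.944, 0.098, 0.312]
ft_force: [-1.0, 0.5, 0.8]
finger_gap: 0.0933
gripper_force: 0.0
t 8.4 p [ 0.4815 -0.0721  0.1336] q [-0.608 -0.656  2.464  0.589  0.973  0.507] z [ 0.579  0.157 -0.8  ] y [ 0.217 -0.976 -0.035] tip 36.8 F [-1.   0.5  0.8] gap 0.0933
tool delta [-0.0033 -0.0003  0.002 ]
```

```bash
echo '[-0.002, 0, 0.001, -0.12, -0.001, 0, 0.001, -0.13, 0, 0, 0, -0.13, 0, 0, 0, -0.12, 0, 0, 0, 0]' > next.json && python3 steer.py next.json && python3 g.py .480 -.072 .132 && echo '[0, 0, 0, 0, 0, 0, 0, 0, 0, 0, 0, 0, 0, 0, 0, 0, 0, 0, 0, 0, 0, 0, 0, 0]' > next.json && python3 steer.py next.json .03 && python3 g.py
```

```text
time_s: 8.9
ee_pos: [0.4806, -0.0737, 0.1325]
tcp_rot: [0.03, 0.889, 0.329, 0.316]
ft_force: [0.2, -0.7, -0.3]
finger_gap: 0.0931
gripper_force: 0.0
t 8.9 p [ 0.4806 -0.0737  0.1325] q [-0.614 -0.66   2.47   0.593  0.971 -0.003] z [ 0.581  0.154 -0.799] y [ 0.566 -0.782  0.261] tip 37.0 F [ 0.2 -0.7 -0.3] gap 0.0931
tool delta [ 0.0004 -0.0018  0.0003]
time_s: 9.5
ee_pos: [0.4796, -0.0725, 0.1294]
tcp_rot: [0.028, 0.89, 0.328, 0.315]
ft_force: [-1.8, 2.0, 0.8]
finger_gap: 0.0553
gripper_force: 28.7
t 9.5 p [ 0.4796 -0.0725  0.1294] q [-6.130e-01 -6.570e-01  2.473e+00  5.930e-01  9.690e-01 -1.000e-03] z [ 0.579  0.157 -0.8  ] y [ 0.566 -0.784  0.256] tip 36.8 F [-1.8  2.   0.8] gap 0.0553
```

```bash
echo '[0, 0, 0, 0.1, 0, 0, 0, 0.1, 0, 0, 0, 0.1, 0, 0, 0, 0.1, 0, 0, 0, 0.1, 0, 0, 0, 0]' > next.json && python3 steer.py next.json && python3 g.py && echo '[0, 0, 0, 0.1, 0, 0, 0, 0.1, 0, 0, 0, 0.1, 0, 0, 0, 0.1, 0, 0, 0, 0.1, 0, 0, 0, 0]' > next.json && python3 steer.py next.json && python3 g.py; python3 - <<'E'
from h import *
from station import robot, imaging, read_state
s=read_state();p=imaging.snapshot("wrist"); cv2.imwrite("pics/w2.png",p["image"][:,:,::-1])
E
```

```text
time_s: 10.1
ee_pos: [0.4777, -0.072, 0.1268]
tcp_rot: [-0.052, 0.945, 0.096, 0.309]
ft_force: [-10.2, 0.8, -2.9]
finger_gap: 0.0495
gripper_force: 30.1
t 10.1 p [ 0.4777 -0.072   0.1268] q [-0.613 -0.656  2.475  0.59   0.971  0.502] z [ 0.574  0.157 -0.803] y [ 0.214 -0.976 -0.038] tip 36.6 F [-10.2   0.8  -2.9] gap 0.0495
time_s: 10.7
ee_pos: [0.4766, -0.0702, 0.1258]
tcp_rot: [-0.128, 0.94, -0.139, 0.285]
ft_force: [-17.1, 10.0, 0.8]
finger_gap: 0.0568
gripper_force: 41.2
t 10.7 p [ 0.4766 -0.0702  0.1258] q [-0.612 -0.656  2.476  0.59   0.974  1.001] z [ 0.572  0.161 -0.805] y [-0.188 -0.929 -0.32 ] tip 36.4 F [-17.1  10.    0.8] gap 0.0568
```

View pics/w2.png

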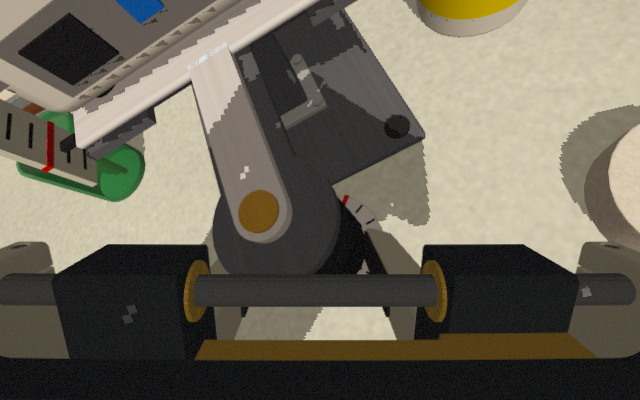

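The view shows the skirt's red line at about (346,199), right-front of the knob, the left tab's red line at (50,147) and the pointer beside it at about (68,143). I'll turn the skirt line into an angle.

```bash
cat > red.py <<'E'
import sys
from h import *
from station import robot, imaging, read_state
K=np.array([.4803,-.0722]); YAW=.178
def meas(save=None):
    s=read_state();p=imaging.snapshot("wrist");R,t=wristcam(p,s)
    im=p["image"].astype(int)
    m=(im[...,0]>90)&(im[...,0]>2.0*im[...,1])&(im[...,0]>2.0*im[...,2])
    v,u=np.nonzero(m)
    q=np.c_[u-p["cx"],v-p["cy"]]/[p["fx"],p["fy"]]; r=np.hypot(*q.T); q=q/(1+p["k1"]*r**2)[:,None]
    d=np.c_[q,np.ones(len(q))]@R; o=-R.T@t
    X=o+d*((.097-o[2])/d[:,2])[:,None]
    k=np.hypot(*(X[:,:2]-K).T); ok=(k<.045)&(k>.018)
    if save: cv2.imwrite(save,p["image"][:,:,::-1])
    if ok.sum()<3: print("no red line",ok.sum()); return
    c=X[ok,:2].mean(0); a=np.arctan2(*(c-K)[::-1]); tgt=YAW+np.pi
    e=(a-tgt+np.pi)%(2*np.pi)-np.pi
    print("n",ok.sum(),"px",u[ok].mean().round(),v[ok].mean().round(),"r",k[ok].mean().round(4),"line ccw of target by",round(e,3),"-> clockwise turn",round(e%(2*np.pi),3))
if __name__=="__main__": meas(*sys.argv[1:2])
E
python3 red.py; python3 g.py .480 -.072 .130
```

```text
n 33 px 345.0 199.0 r 0.0359 line ccw of target by 2.469 -> clockwise turn 2.469
t 10.8 p [ 0.4766 -0.0702  0.1258] q [-0.612 -0.656  2.476  0.59   0.974  0.998] z [ 0.572  0.161 -0.805] y [-0.186 -0.93  -0.318] tip 36.4 F [-17.5  10.3   2.3] gap 0.0567
tool delta [ 0.0054 -0.0003 -0.0017]
```

```bash
echo '[0, 0, 0, 0, 0, 0, 0, 0, 0, 0, 0, 0, 0.004, 0, -0.003, 0, 0, 0, 0, 0]' > next.json && python3 steer.py next.json .093 && python3 red.py && echo '[0, 0, 0, -0.145, 0, 0, 0, -0.145, 0, 0, 0, -0.145, 0, 0, 0, -0.145, 0, 0, 0, -0.145, 0, 0, 0, -0.145, 0, 0, 0, -0.145, 0, 0, 0, 0]' > next.json && python3 steer.py next.json && python3 red.py; python3 g.py .479 -.072 .131
```

```text
time_s: 11.3
ee_pos: [0.482, -0.0756, 0.1355]
tcp_rot: [-0.125, 0.938, -0.139, 0.291]
ft_force: [-0.7, -0.1, -0.7]
finger_gap: 0.0913
gripper_force: 0.0
n 39 px 342.0 214.0 r 0.0353 line ccw of target by 2.472 -> clockwise turn 2.472
time_s: 12.15
ee_pos: [0.4814, -0.0751, 0.1345]
tcp_rot: [0.032, 0.887, 0.336, 0.315]
ft_force: [-0.3, 0.1, -0.2]
finger_gap: 0.0928
gripper_force: 0.0
no red line 0
t 12.2 p [ 0.4814 -0.075   0.1345] q [-0.615 -0.655  2.462  0.591  0.976 -0.011] z [ 0.58   0.155 -0.8  ] y [ 0.572 -0.776  0.264] tip 36.9 F [ 0.7  0.2 -0.6] gap 0.093
tool delta [-0.0014 -0.0047  0.0018]
```

```bash
echo '[-0.001, -0.004, 0.002, 0, 0, 0, 0, 0, 0, 0, 0, 0, 0, 0, 0, 0, 0, 0, 0, 0, 0, 0, 0, 0]' > next.json && python3 steer.py next.json .03 && echo '[0, 0, 0, 0.1, 0, 0, 0, 0.1, 0, 0, 0, 0.1, 0, 0, 0, 0.1, 0, 0, 0, 0.1, 0, 0, 0, 0.1, 0, 0, 0, 0.1, 0, 0, 0, 0.1, 0, 0, 0, 0.1, 0, 0, 0, 0.1, 0, 0, 0, 0]' > next.json && python3 steer.py next.json && python3 red.py; python3 g.py .480 -.072 .130
```

```text
time_s: 12.8
ee_pos: [0.4796, -0.0724, 0.1311]
tcp_rot: [0.031, 0.888, 0.334, 0.315]
ft_force: [0.0, -4.4, -0.5]
finger_gap: 0.0555
gripper_force: 29.8
time_s: 13.9
ee_pos: [0.4762, -0.0701, 0.1269]
tcp_rot: [-0.125, 0.941, -0.132, 0.286]
ft_force: [-19.8, 2.3, -0.1]
finger_gap: 0.056
gripper_force: 33.8
n 58 px 361.0 210.0 r 0.0329 line ccw of target by 2.108 -> clockwise turn 2.108
t 13.95 p [ 0.4762 -0.0701  0.1269] q [-0.611 -0.662  2.477  0.587  0.976  0.989] z [ 0.572  0.159 -0.805] y [-0.176 -0.934 -0.31 ] tip 36.4 F [-19.2   2.2  -0.5] gap 0.0563
tool delta [ 0.0052  0.0001 -0.0006]
```

```bash
echo '[0, 0, 0, 0, 0, 0, 0, 0, 0.004, 0, -0.002, -0.1, 0, 0, 0, -0.15, 0, 0, 0, -0.15, 0, 0, 0, -0.15, 0, 0, 0, -0.15, 0, 0, 0, -0.15, 0, 0, 0, -0.15, 0, 0, 0, 0]' > next.json && python3 steer.py next.json .093 >/dev/null; python3 g.py .480 -.072 .132; echo '[0, -0.002, 0.001, 0, 0, 0, 0, 0, 0, 0, 0, 0, 0, 0, 0, 0, 0, 0, 0, 0, 0, 0, 0, 0]' > next.json && python3 steer.py next.json .03 |grep -E 'time|gap'; echo '[0, 0, 0, 0.13, 0, 0, 0, 0.13, 0, 0, 0, 0.13, 0, 0, 0, 0.13, 0, 0, 0, 0]' > next.json && python3 steer.py next.json |grep ee; python3 red.py;  echo '[0, 0, 0, 0.13, 0, 0, 0, 0.13, 0, 0, 0, 0.12, 0, 0, 0, 0.12, 0, 0, 0, 0]' > next.json && python3 steer.py next.json |grep ee;python3 red.py; python3 g.py
```

```text
t 14.95 p [ 0.482  -0.0738  0.1353] q [-0.611 -0.657  2.462  0.589  0.975 -0.011] z [ 0.58   0.155 -0.8  ] y [ 0.576 -0.773  0.268] tip 36.9 F [ 0.5 -0.1  0.1] gap 0.0929
tool delta [-0.0018 -0.0034  0.0018]
time_s: 15.55
finger_gap: 0.0575
ee_pos: [0.4796, -0.0715, 0.1316]
no red line 0
ee_pos: [0.4761, -0.0699, 0.1284]
n 62 px 370.0 220.0 r 0.0315 line ccw of target by 1.819 -> clockwise turn 1.819
t 16.65 p [ 0.476  -0.0699  0.1283] q [-0.609 -0.661  2.472  0.581  0.981  1.015] z [ 0.568  0.16  -0.807] y [-0.192 -0.928 -0.319] tip 36.2 F [-50.8   1.3  15.3] gap 0.0565
```

```bash
echo '[0, 0, 0, 0, 0, 0, 0, 0, -0.003, 0, 0, -0.15, 0, 0, 0, -0.15, 0, 0, 0, -0.15, 0, 0, 0, -0.15, 0, 0, 0, -0.15, 0, 0, 0, -0.15, 0, 0, 0, 0]' > next.json && python3 steer.py next.json .093 >/dev/null; python3 g.py .478 -.072 .130; echo '[0, -0.002, 0, 0, 0, 0, 0, 0, 0, 0, 0, 0, 0, 0, 0, 0, 0, 0, 0, 0, 0, 0, 0, 0]' > next.json && python3 steer.py next.json .03 |grep -E 'time|gap|force'; echo '[0, 0, 0, 0.13, 0, 0, 0, 0.13, 0, 0, 0, 0.13, 0, 0, 0, 0]' > next.json && python3 steer.py next.json |grep force;  echo '[0, 0, 0, 0.13, 0, 0, 0, 0.13, 0, 0, 0, 0.13, 0, 0, 0, 0.12, 0, 0, 0, 0]' > next.json && python3 steer.py next.json |grep ee;python3 red.py; python3 g.py
```

```text
t 17.55 p [ 0.4787 -0.0709  0.1319] q [-0.61  -0.671  2.476  0.588  0.975  0.111] z [ 0.579  0.155 -0.8  ] y [ 0.502 -0.841  0.201] tip 36.9 F [0.4 0.7 0.3] gap 0.0932
tool delta [-0.0021  0.0002  0.001 ]
time_s: 18.15
ft_force: [15.9, -11.2, -8.3]
finger_gap: 0.0532
gripper_force: 28.9
ft_force: [-1.9, -7.4, 6.0]
gripper_force: 30.0
ee_pos: [0.4754, -0.0699, 0.1301]
no red line 0
t 19.1 p [ 0.4753 -0.0699  0.13  ] q [-0.609 -0.679  2.481  0.58   0.98   1.019] z [ 0.574  0.155 -0.804] y [-0.193 -0.929 -0.316] tip 36.5 F [-44.1  -7.   18.9] gap 0.0555
```

```bash
python3 red.py pics/w3.png
```

```text
no red line 0
```

View pics/w3.png

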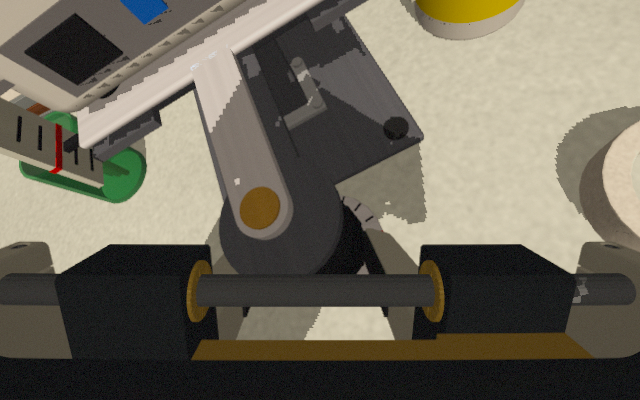

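This view shows the left tab's red line at (57,147) with the pointer close beside it at (70,145). The skirt's red line has moved behind the right finger at about (375,260). I'll open, measure, and run another stroke.

```bash
echo '[0, 0, 0, 0, 0, 0, 0, 0, 0, 0, 0, 0, 0, 0, 0, 0]' > next.json && python3 steer.py next.json .093 >/dev/null; python3 red.py;  echo '[0, 0, 0, -0.15, 0, 0, 0, -0.15, 0, 0, 0, -0.15, 0, 0, 0, -0.15, 0, 0, 0, -0.15, 0, 0, 0, -0.15, 0, 0, 0, -0.15, 0, 0, 0, 0]' > next.json && python3 steer.py next.json >/dev/null; python3 g.py .478 -.072 .130;echo '[-0.001, -0.002, 0, 0, 0, 0, 0, 0, 0, 0, 0, 0, 0, 0, 0, 0, 0, 0, 0, 0, 0, 0, 0, 0]' > next.json && python3 steer.py next.json .03 |grep -E 'time|gap|force'; echo '[0, 0, 0, 0.13, 0, 0, 0, 0.13, 0, 0, 0, 0.13, 0, 0, 0, 0.13, 0, 0, 0, 0.13, 0, 0, 0, 0.13, 0, 0, 0, 0, 0, 0, 0, 0]' > next.json && python3 steer.py next.json |grep force;  echo '[0, 0, 0, 0, 0, 0, 0, 0, 0, 0, 0, 0]' > next.json && python3 steer.py next.json .093 >/dev/null;python3 red.py; python3 g.py
```

```text
n 63 px 379.0 238.0 r 0.0303 line ccw of target by 1.523 -> clockwise turn 1.523
t 20.4 p [ 0.4778 -0.0691  0.1316] q [-0.606 -0.678  2.481  0.586  0.975 -0.035] z [ 0.58   0.155 -0.8  ] y [ 0.593 -0.754  0.283] tip 36.9 F [-0.4  0.1 -0.2] gap 0.0931
tool delta [-0.0025  0.0018  0.0009]
time_s: 21.0
ft_force: [14.6, -24.1, -9.2]
finger_gap: 0.0557
gripper_force: 28.4
ft_force: [-14.8, -12.8, 5.2]
gripper_force: 31.5
n 52 px 374.0 265.0 r 0.0282 line ccw of target by 1.209 -> clockwise turn 1.209
t 22.15 p [ 0.4759 -0.0681  0.1303] q [-0.607 -0.686  2.487  0.586  0.977  0.748] z [ 0.579  0.156 -0.8  ] y [ 0.026 -0.985 -0.173] tip 36.9 F [-0.  -0.4  0.7] gap 0.0751
```

```bash
echo '[0.001, 0.002, 0, -0.14, 0, 0.002, 0, -0.14, 0, 0, 0, -0.14, 0, 0, 0, -0.14, 0, 0, 0, 0]' > next.json && python3 steer.py next.json >/dev/null; python3 g.py .479 -.072 .130;echo '[0, 0, 0, 0, 0, 0, 0, 0, 0, 0, 0, 0, 0, 0, 0, 0, 0, 0, 0, 0, 0, 0, 0, 0]' > next.json && python3 steer.py next.json .03 |grep -E 'time|gap|force'; python3 red.py; echo '[0, 0, 0, 0.1, 0, 0, 0, 0.1, 0, 0, 0, 0.1, 0, 0, 0, 0.1, 0, 0, 0, 0.1, 0, 0, 0, 0.1, 0, 0, 0, 0, 0, 0, 0, 0]' > next.json && python3 steer.py next.json |grep force;python3 red.py;  echo '[0, 0, 0, 0, 0, 0, 0, 0, 0, 0, 0, 0]' > next.json && python3 steer.py next.json .093 >/dev/null;python3 red.py; python3 g.py .479 -.072 .130
```

```text
t 22.65 p [ 0.477  -0.0721  0.1303] q [-0.616 -0.672  2.48   0.591  0.977  0.173] z [ 0.579  0.156 -0.8  ] y [ 0.457 -0.875  0.16 ] tip 36.9 F [ 0.9 -0.2  0.6] gap 0.093
tool delta [0.0012 0.0008 0.0014]
time_s: 23.25
ft_force: [7.3, -2.5, -4.6]
finger_gap: 0.0519
gripper_force: 28.8
no red line 0
ft_force: [-20.0, -0.6, -4.3]
gripper_force: 34.3
n 6 px 361.0 266.0 r 0.0245 line ccw of target by 0.96 -> clockwise turn 0.96
n 6 px 361.0 273.0 r 0.0249 line ccw of target by 1.019 -> clockwise turn 1.019
t 24.5 p [ 0.4775 -0.0726  0.1311] q [-0.617 -0.672  2.479  0.592  0.977  0.775] z [ 0.58   0.155 -0.799] y [-0.006 -0.981 -0.195] tip 36.9 F [-0.5 -0.2 -0.4] gap 0.0746
tool delta [ 0.0006 -0.0004  0.0018]
```

```bash
echo '[0, 0, 0, -0.13, 0, 0, 0, -0.13, 0, 0, 0, -0.13, 0, 0, 0, -0.13, 0, 0, 0, -0.13, 0, 0, 0, -0.13, 0, 0, 0, 0]' > next.json && python3 steer.py next.json >/dev/null; python3 g.py .479 -.072 .130;echo '[0, 0, 0.001, 0, 0, 0, 0, 0, 0, 0, 0, 0, 0, 0, 0, 0, 0, 0, 0, 0, 0, 0, 0, 0]' > next.json && python3 steer.py next.json .03 |grep -E 'time|gap|force'; python3 red.py; echo '[0, 0, 0, 0.1, 0, 0, 0, 0.1, 0, 0, 0, 0.1, 0, 0, 0, 0.1, 0, 0, 0, 0.1, 0, 0, 0, 0.1, 0, 0, 0, 0.1, 0, 0, 0, 0.1, 0, 0, 0, 0, 0, 0, 0, 0]' > next.json && python3 steer.py next.json |grep force;python3 red.py;  echo '[0, 0, 0, 0, 0, 0, 0, 0, 0, 0, 0, 0, 0, 0, -0.04, 0, 0, 0, -0.03, -0.15, 0, 0, 0, -0.15, 0, 0, 0, 0]' > next.json && python3 steer.py next.json .093 >/dev/null;python3 red.py pics/w4.png; python3 g.py .479 -.072 .130
```

```text
t 25.2 p [ 0.4774 -0.0725  0.131 ] q [-0.617 -0.672  2.479  0.591  0.977 -0.007] z [ 0.58   0.155 -0.8  ] y [ 0.57  -0.779  0.262] tip 36.9 F [ 0.6 -0.3 -0.8] gap 0.0931
tool delta [0.0007 0.0002 0.0018]
time_s: 25.8
ft_force: [10.0, -4.0, -5.9]
finger_gap: 0.0551
gripper_force: 28.3
no red line 0
ft_force: [-20.9, -1.4, -3.2]
gripper_force: 34.2
no red line 0
n 31 px 332.0 253.0 r 0.0273 line ccw of target by 0.608 -> clockwise turn 0.608
t 27.65 p [ 0.4381 -0.0839  0.1862] q [-0.736 -0.892  2.491  0.568  1.216  0.515] z [ 0.58   0.155 -0.8  ] y [ 0.216 -0.976 -0.032] tip 36.9 F [ 0.7  0.8 -0.6] gap 0.0934
tool delta [ 0.0003 -0.001   0.0705]
```

View pics/w4.png

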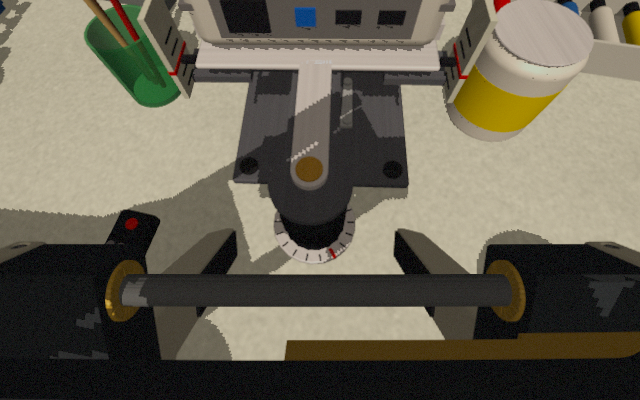

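The view shows the whole skirt, spanning about (275,228) to (355,226) with its bottom at (315,263). The red line is at (332,253), right of the rear point, and both pointers are near their red lines. I'll refine the knob centre from the skirt edge.

```bash
cat > sk.py <<'E'
from h import *
from station import robot, imaging, read_state
s=read_state();p=imaging.snapshot("wrist");R,t=wristcam(p,s)
im=cv2.cvtColor(p["image"],cv2.COLOR_RGB2GRAY)
for K in ([.4803,-.0722],[.478,-.072],[.476,-.072]):
    a=.178+np.radians([180,135,225,90,270]); X=np.c_[K[0]+.036*np.cos(a),K[1]+.036*np.sin(a),a*0+.097]
    print(K,proj(p,X,R,t).round(0).tolist())
b=p["image"][195:275,260:370,::-1]; cv2.imwrite("pics/sk.png",cv2.resize(b,None,fx=7,fy=7,interpolation=cv2.INTER_CUBIC))
E
python3 sk.py
```

```text
[0.4803, -0.0722] [[313.0, 268.0], [283.0, 255.0], [345.0, 257.0], [274.0, 225.0], [357.0, 227.0]]
[0.478, -0.072] [[312.0, 271.0], [282.0, 257.0], [344.0, 259.0], [273.0, 227.0], [357.0, 230.0]]
[0.476, -0.072] [[312.0, 274.0], [282.0, 260.0], [344.0, 262.0], [272.0, 230.0], [356.0, 232.0]]
```

View pics/sk.png

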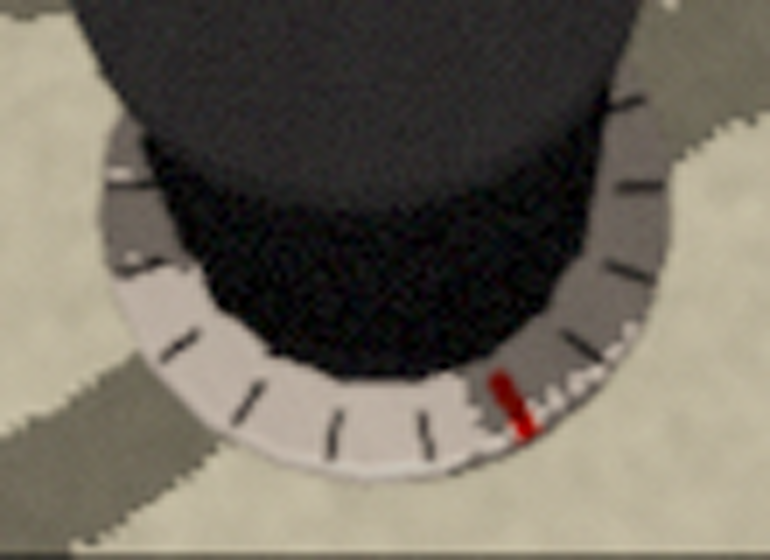

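```bash
sed -i 's/^K=.*; YAW.*/K=np.array([.484,-.0722]); YAW=.178/' red.py; python3 red.py; python3 g.py .483 -.0735 .131
```

```text
n 32 px 333.0 253.0 r 0.0302 line ccw of target by 0.521 -> clockwise turn 0.521
t 27.75 p [ 0.438  -0.0834  0.1856] q [-0.736 -0.892  2.491  0.568  1.216  0.516] z [ 0.579  0.156 -0.8  ] y [ 0.216 -0.976 -0.033] tip 36.9 F [-0.1  0.5 -0.4] gap 0.0931
tool delta [0.0042 0.0019 0.0713]
```

```bash
echo '[0.001, 0, 0.024, 0, 0.001, 0.001, 0.024, -0.1, 0.002, 0.001, 0.023, -0.13, 0, 0, 0, -0.13, 0, 0, 0, -0.13, 0, 0, 0, 0]' > next.json && python3 steer.py next.json >/dev/null; python3 g.py .483 -.0735 .131;echo '[0, 0, 0, 0, 0, 0, 0, 0, 0, 0, 0, 0, 0, 0, 0, 0, 0, 0, 0, 0, 0, 0, 0, 0]' > next.json && python3 steer.py next.json .03 |grep -E 'time|gap|force';  echo '[0, 0, 0, 0.1, 0, 0, 0, 0.1, 0, 0, 0, 0.1, 0, 0, 0, 0.1, 0, 0, 0, 0.1, 0, 0, 0, 0.1, 0, 0, 0, 0.1, 0, 0, 0, 0.1, 0, 0, 0, 0, 0, 0, 0, 0]' > next.json && python3 steer.py next.json |grep force; echo '[0, 0, 0, 0, 0, 0, 0, 0, 0, 0, 0, 0, 0, 0, -0.04, 0, 0, 0, -0.03, -0.15, 0, 0, 0, -0.15, 0, 0, 0, 0]' > next.json && python3 steer.py next.json .093 >/dev/null;python3 red.py; python3 g.py .483 -.0735 .131
```

```text
t 28.35 p [ 0.4824 -0.0728  0.1305] q [-0.608 -0.645  2.464  0.593  0.965  0.006] z [ 0.578  0.157 -0.801] y [ 0.564 -0.786  0.253] tip 36.8 F [-0.4 -0.5 -0.1] gap 0.0929
tool delta [ 0.0002  0.001  -0.0002]
time_s: 28.95
ft_force: [-9.8, 4.0, 5.5]
finger_gap: 0.0549
gripper_force: 30.3
ft_force: [-18.8, 5.6, -7.0]
gripper_force: 32.9
n 29 px 318.0 263.0 r 0.0304 line ccw of target by 0.186 -> clockwise turn 0.186
t 30.7 p [ 0.4424 -0.0851  0.1881] q [-0.729 -0.873  2.478  0.567  1.205  0.527] z [ 0.581  0.154 -0.799] y [ 0.208 -0.977 -0.037] tip 36.9 F [ 0.   0.3 -0.1] gap 0.0928
tool delta [-0.0006 -0.0008  0.071 ]
```

```bash
echo '[0, 0, 0.024, 0, 0, 0, 0.024, -0.13, 0, 0, 0.023, -0.13, 0, 0, 0, 0, 0, 0, 0, 0]' > next.json && python3 steer.py next.json >/dev/null; python3 g.py .483 -.0735 .131;echo '[0, 0, 0, 0, 0, 0, 0, 0, 0, 0, 0, 0, 0, 0, 0, 0, 0, 0, 0, 0, 0, 0, 0, 0]' > next.json && python3 steer.py next.json .03 |grep -E 'time|gap|force';  echo '[0, 0, 0, 0.1, 0, 0, 0, 0.1, 0, 0, 0, 0.1, 0, 0, 0, 0.1, 0, 0, 0, 0.1, 0, 0, 0, 0, 0, 0, 0, 0]' > next.json && python3 steer.py next.json |grep force; echo '[0, 0, 0, 0, 0, 0, 0, 0, 0, 0, 0, 0, 0, 0, -0.04, 0, 0, 0, -0.03, -0.15, 0, 0, 0, -0.1, 0, 0, 0, 0]' > next.json && python3 steer.py next.json .093 >/dev/null;python3 red.py;python3 red.py pics/w5.png; python3 g.py .483 -.0735 .131
```

```text
t 31.2 p [ 0.4825 -0.0725  0.1293] q [-0.607 -0.641  2.463  0.593  0.963  0.251] z [ 0.577  0.158 -0.801] y [ 0.404 -0.908  0.112] tip 36.7 F [ 0.2 -0.4  0.5] gap 0.0931
tool delta [ 0.001   0.0013 -0.0013]
time_s: 31.8
ft_force: [-10.8, 5.6, 9.6]
finger_gap: 0.0515
gripper_force: 30.5
ft_force: [-16.1, 4.0, -5.4]
gripper_force: 32.9
n 28 px 309.0 264.0 r 0.031 line ccw of target by -0.049 -> clockwise turn 6.234
n 30 px 310.0 263.0 r 0.0308 line ccw of target by -0.049 -> clockwise turn 6.234
t 33.3 p [ 0.4427 -0.0845  0.1865] q [-0.726 -0.869  2.479  0.567  1.202  0.517] z [ 0.579  0.155 -0.8  ] y [ 0.217 -0.976 -0.033] tip 36.9 F [ 0.7 -0.1 -0.4] gap 0.0927
tool delta [ 0.0001 -0.0002  0.0694]
```

```bash
python3 g.py .445 -.083 .40; python3 - <<'E'
from h import *
from station import robot, imaging, read_state
s=read_state(); print(Rt(s).T@np.array([.09,.02,-.02]), Rt(s).round(3))
E
```

```text
t 33.3 p [ 0.4427 -0.0845  0.1865] q [-0.726 -0.869  2.479  0.567  1.202  0.517] z [ 0.579  0.155 -0.8  ] y [ 0.217 -0.976 -0.033] tip 36.9 F [ 0.7 -0.1 -0.4] gap 0.0927
tool delta [ 0.1299 -0.0079 -0.1693]
[0.06181892 0.00063909 0.07126018] [[ 0.786  0.217  0.579]
 [ 0.154 -0.976  0.155]
 [ 0.599 -0.033 -0.8  ]]
```

```bash
echo '[0.027, -0.0015, -0.034, 0, 0.027, -0.0015, -0.034, 0, 0.027, -0.0015, -0.034, 0, 0.027, -0.0015, -0.034, 0, 0.027, -0.0015, -0.034, 0, 0.03, 0, 0.03, 0, 0.03, 0, 0.03, 0, 0, 0, 0, 0]' > next.json && python3 steer.py next.json >/dev/null; python3 g.py .56 -.06 .39; python3 - <<'E'
from h import *
from station import robot, imaging, read_state
s=read_state();p=imaging.snapshot("wrist");R,t=wristcam(p,s)
cv2.imwrite("pics/d0.png",p["image"][:,:,::-1])
im=p["image"].astype(int)
X=world(tilt([[-.015,0,.30],[-.015,0,.27],[-.047,0,.27]],0),[.6395,-.0445,.178]); uv=proj(p,X,R,t); print(uv.round(1))
u0,v0=uv[1].round().astype(int); w=im[v0-70:v0+70,u0-70:u0+70]
m=((w[...,0]>90)&(w[...,0]>2*w[...,1])).astype(np.uint8)
print("red",[ (c+[u0-70,v0-70]).round(1) for c in cv2.connectedComponentsWithStats(m)[3]], cv2.connectedComponentsWithStats(m)[2][:,4])
d=(w.max(2)<70).astype(np.uint8); n,l,st,ce=cv2.connectedComponentsWithStats(d)
print("dark",[(st[i].tolist(),(ce[i]+[u0-70,v0-70]).round(1)) for i in range(1,n) if st[i][4]>60],u0-70,v0-70)
E
```

```text
t 34.1 p [ 0.5327 -0.0613  0.3872] q [-0.497 -0.606  1.969  0.443  1.315  0.853] z [ 0.574  0.161 -0.803] y [ 0.22  -0.975 -0.038] tip 36.6 F [ 0.1  0.6 -1.3] gap 0.0931
tool delta [0.0234 0.0046 0.0136]
[[325.2 173.4]
 [325.3 187.2]
 [324.3 217.3]]
red [array([324.5, 186.4]), array([322.9, 211.6])] [19559    41]
dark [([105, 0, 16, 10, 132], array([366.8, 121.3])), ([36, 34, 67, 65, 2993], array([323.7, 183.5])), ([17, 133, 27, 6, 130], array([284.8, 252.8])), ([69, 134, 49, 6, 191], array([347.3, 254.1]))] 255 117
```

```bash
cat > dial.py <<'E'
from h import *
from station import robot, imaging, read_state
def look(save=None):
    s=read_state();p=imaging.snapshot("wrist");R,t=wristcam(p,s); im=p["image"].astype(int)
    if save: cv2.imwrite(save,p["image"][:,:,::-1])
    a=np.linspace(0,2*np.pi,73)
    def cyl(c): return np.vstack([np.c_[c[0]+.022*np.cos(a),c[1]+.022*np.sin(a),a*0+z] for z in(.27,.30)])
    uv=proj(p,cyl([.6246,-.0472]),R,t); lo=(uv.min(0)-15).astype(int).clip(0); hi=(uv.max(0)+16).astype(int)
    w=im[lo[1]:hi[1],lo[0]:hi[0]]
    n,l,st,ce=cv2.connectedComponentsWithStats((w.max(2)<70).astype(np.uint8)); i=1+np.argmax(st[1:,4])
    bb=np.array([st[i][0]+lo[0],st[i][1]+lo[1],st[i][0]+st[i][2]+lo[0],st[i][1]+st[i][3]+lo[1]])
    f=lambda c:(lambda q:np.r_[q.min(0),q.max(0)]-bb+.0)(proj(p,cyl(c),R,t))
    r=least_squares(f,[.6246,-.0472],diff_step=1e-4); print("dial",r.x.round(4),"res",r.fun.round(1))
    o=-R.T@t
    def back(u,v,z):
        q=np.c_[u-p["cx"],v-p["cy"]]/[p["fx"],p["fy"]]; q=q/(1+p["k1"]*(q**2).sum(1))[:,None]
        d=np.c_[q,np.ones(len(q))]@R; return (o+d*((z-o[2])/d[:,2])[:,None])[:,:2]
    m=(w[...,0]>90)&(w[...,0]>2*w[...,1]); v,u=np.nonzero(m)
    rm=back(u+lo[0],v+lo[1],.27).mean(0)-r.x if len(u) else np.zeros(2)
    v,u=np.nonzero((w.min(2)>110)); X=back(u+lo[0],v+lo[1],.30)-r.x; k=np.hypot(*X.T)
    ok=(k<.019); X=X[ok]
    if len(X)==0: print("no pointer"); return r.x
    # pointer direction: principal axis, sign by mean
    pm=X.mean(0); aa=np.arctan2(pm[1],pm[0]); ax=np.linalg.svd(X-pm)[2][0]; ax*=np.sign(ax@pm); ab=np.arctan2(ax[1],ax[0])
    ar=np.arctan2(rm[1],rm[0]); wr=lambda x:(x+np.pi)%(2*np.pi)-np.pi
    print("red r",np.hypot(*rm).round(4),"yaw err",round(wr(ar-np.pi-.178),3),"pointer n",len(X),"rmean",np.hypot(*pm).round(4),"cw to go (mean,axis) vs stand",round(wr(aa-np.pi-.178),3),round(wr(ab-np.pi-.178),3))
    return r.x
if __name__=="__main__":
    import sys; look(*sys.argv[1:2])
E
python3 dial.py
```

```text
dial [ 0.6206 -0.0478] res [ 9.   5.4 -8.8 -4.6]
no pointer
```

```bash
python3 - <<'E'
import cv2
a=cv2.imread("pics/d0.png")[140:228,280:370].max(2)
for r in a[::3,::2]: print("".join(" .:-=+*#%@"[min(9,int(x)//22)] for x in r))
E
```

```text
*%%%++++++++++==++=++==+=++++=+++++++=++++=+=
=++++=+=++++=++++++++++++++++++==++++++++=++=
++++++++==+++=+++++++++++==+++++++++=++++++++
++++++++++++++++++=+++++=++++++++++++++++++++
+++=+++==++++=++++::..  ::-++++++++++++++++++
++++=+=+++++++=..           .:+++++++++++++++
+++++=+++++++-.                =++++=++++++++
+=++=+=+++++:                   -+=+++++++++=
+++++=++++=.       .             .-++++++++++
+++++++++-:         .     .       ::+++=+++++
++=+++++::.                       :::==+++=++
=+++#++--=.           :+=.     .  .==-+=++=++
++=##+=:::.    ..      .==:   .   ::::=++++++
++++%+::::.              -==..     ::::=+==++
+++##=::::.  .    .       .==-   . ::::==++++
+++%+====-             .    -==. . :-::=+=+++
+++*#=::::.               .  :=-  .::--=++++=
=++%++:::::       ...   .    .-: ..::::=+++++
=++%++-::::                  .-: .::::-++++++
++++++=::==:                 :-. -::::=++++++
=+=++++=-::::.                ..::-=-==++++++
++++++++=::::::.         ..  .::::::=++++++++
+++=+%%++=::::-=::.      ..:=-:::::=+++++++++
+++++++++++=:-=:::::-==-:::::=:::=+++++++++++
=++++++=+=+++=::::::-==-::::::-=++++++++++=++
++++=+++++++++++==::-==:::-==++++++++++++++++
++#%%#%%%%#+%%#*+%%*++++++++=++++++++=+++++++
++%%%%%%%%%%%%%%%%%%%%%++++++++++++++++++++++
%%%%%%%%%%%%%%%%%%%%%%%%#+=++*+++++++++++++++
%%%%%%%%%%%%%%%%%%%%%%%%%%%%%%%%%#++=++++++##
```

```bash
sed -i 's/w.max(2)<70/cv2.medianBlur(w.max(2).astype(np.uint8),3)<40/; s/w.min(2)>110/w.min(2)>48/; s/w\[...,0\]>90)&(w\[...,0\]>2\*/w[...,0]>65)\&(w[...,0]>2*/' dial.py; python3 dial.py;python3 g.py .56 -.06 .39
```

```text
dial [ 0.6251 -0.0465] res [ 1.2  0.3 -1.2 -0.2]
red r 0.0268 yaw err -0.032 pointer n 72 rmean 0.0091 cw to go (mean,axis) vs stand 0.894 0.751
t 34.25 p [ 0.5301 -0.0628  0.3902] q [-0.503 -0.615  1.971  0.444  1.32   0.849] z [ 0.577  0.158 -0.801] y [ 0.22  -0.975 -0.034] tip 36.7 F [-0.4  0.3  0. ] gap 0.0934
tool delta [0.0238 0.0039 0.0178]
```

```bash
python3 g.py .5743 -.0604 .3645; echo '[0.012, 0, 0.023, -0.1, 0.012, 0, 0.022, -0.12, 0, 0, 0, -0.12, 0, 0, 0, 0]' > next.json && python3 steer.py next.json |grep time; python3 g.py .6205 -.0478 .3005; python3 dial.py
```

```text
t 34.25 p [ 0.5301 -0.0628  0.3902] q [-0.503 -0.615  1.971  0.444  1.32   0.849] z [ 0.577  0.158 -0.801] y [ 0.22  -0.975 -0.034] tip 36.7 F [-0.4  0.3  0. ] gap 0.0934
tool delta [0.0198 0.0083 0.0464]
time_s: 34.65
t 34.65 p [ 0.5744 -0.0517  0.3698] q [-0.42  -0.503  1.935  0.416  1.213  0.552] z [ 0.579  0.156 -0.8  ] y [ 0.469 -0.866  0.171] tip 36.8 F [-0.1 -0.2  0.7] gap 0.0928
tool delta [-0.0072  0.0064  0.0828]
dial [ 0.6242 -0.0452] res [ 1.4  0.6 -1.4 -0.5]
red r 0.0258 yaw err 0.021 pointer n 103 rmean 0.0098 cw to go (mean,axis) vs stand 1.031 0.761
```

```bash
sed -i 's/k<.019/k<.016/' dial.py; python3 dial.py; echo '[-0.003, 0.003, 0.028, 0, -0.002, 0.002, 0.027, 0, -0.002, 0.001, 0.027, 0, 0, 0, 0, 0]' > next.json && python3 steer.py next.json |grep time; python3 g.py .6205 -.0478 .3005
```

```text
dial [ 0.6246 -0.0455] res [ 1.5  0.7 -1.5 -0.6]
red r 0.0262 yaw err 0.007 pointer n 88 rmean 0.0081 cw to go (mean,axis) vs stand 1.034 0.753
time_s: 35.15
t 35.15 p [ 0.6204 -0.0474  0.2991] q [-0.366 -0.356  1.956  0.421  1.039  0.537] z [ 0.578  0.156 -0.801] y [ 0.466 -0.869  0.167] tip 36.8 F [-0.1  0.2  0. ] gap 0.0929
tool delta [ 0.0007  0.0006 -0.0012]
```

```bash
echo '[0, 0, -0.001, 0, 0, 0, 0, 0, 0, 0, 0, 0, 0, 0, 0, 0, 0, 0, 0, 0, 0, 0, 0, 0, 0, 0, 0, 0]' > next.json && python3 steer.py next.json .02 |grep -E 'gap|force'; echo '[0, 0, 0, 0.1, 0, 0, 0, 0.1, 0, 0, 0, 0.1, 0, 0, 0, 0.1, 0, 0, 0, 0.1, 0, 0, 0, 0.1, 0, 0, 0, 0, 0, 0, 0, 0]' > next.json && python3 steer.py next.json |grep force; python3 g.py; echo '[0, 0, 0, 0, 0, 0, 0, 0, 0, 0, 0, 0, 0, 0, -0.04, -0.1, 0, 0, -0.04, -0.1, 0, 0, 0, -0.1, 0, 0, 0, 0]' > next.json && python3 steer.py next.json .093 >/dev/null; python3 dial.py; python3 g.py .6205 -.0478 .3005
```

```text
ft_force: [-2.3, 1.2, 1.2]
finger_gap: 0.0442
gripper_force: 29.5
ft_force: [-4.3, 2.7, 3.1]
gripper_force: 31.3
t 36.65 p [ 0.6201 -0.0471  0.3028] q [-0.366 -0.36   1.953  0.421  1.044  1.133] z [ 0.58   0.156 -0.8  ] y [ 0.011 -0.983 -0.183] tip 36.9 F [-4.3  2.7  3.1] gap 0.0446
dial [ 0.6257 -0.0463] res [ 0.7  0.7 -0.7 -0.6]
red r 0.0273 yaw err -0.034 pointer n 85 rmean 0.008 cw to go (mean,axis) vs stand 0.409 0.406
t 37.4 p [ 0.5736 -0.0602  0.366 ] q [-0.44  -0.498  1.939  0.426  1.213  0.831] z [ 0.579  0.155 -0.8  ] y [ 0.248 -0.969 -0.008] tip 36.9 F [ 0.5 -0.6 -0.2] gap 0.0926
tool delta [-0.0005  0.0002  0.0815]
```

```bash
echo '[0, 0, 0.027, -0.09, 0, 0, 0.027, -0.08, 0, 0, 0.027, -0.08, 0, 0, 0, 0, 0, 0, 0, 0, 0, 0, 0, 0]' > next.json && python3 steer.py next.json >/dev/null; python3 g.py .6205 -.0478 .3005; echo '[0, 0, 0, 0, 0, 0, 0, 0, 0, 0, 0, 0, 0, 0, 0, 0, 0, 0, 0, 0, 0, 0, 0, 0, 0, 0, 0, 0]' > next.json && python3 steer.py next.json .02 |grep -E 'gap|force'; echo '[0, 0, 0, 0.1, 0, 0, 0, 0.1, 0, 0, 0, 0.1, 0, 0, 0, 0.1, 0, 0, 0, 0.1, 0, 0, 0, 0, 0, 0, 0, 0]' > next.json && python3 steer.py next.json |grep force; python3 g.py; echo '[0, 0, 0, 0, 0, 0, 0, 0, 0, 0, 0, 0, 0, 0, -0.04, -0.08, 0, 0, -0.04, -0.08, 0, 0, 0, -0.09, 0, 0, 0, 0]' > next.json && python3 steer.py next.json .093 >/dev/null; python3 dial.py; python3 dial.py; python3 g.py .6205 -.0478 .3005
```

```text
t 38.0 p [ 0.6202 -0.047   0.3001] q [-0.365 -0.357  1.955  0.421  1.041  0.586] z [ 0.578  0.156 -0.801] y [ 0.434 -0.89   0.139] tip 36.8 F [-0.4  0.3  0.6] gap 0.0929
tool delta [ 0.0001  0.0009 -0.0002]
ft_force: [-1.5, 1.5, 0.2]
finger_gap: 0.0446
gripper_force: 29.5
ft_force: [-4.2, 2.9, 4.4]
gripper_force: 31.3
t 39.4 p [ 0.6205 -0.047   0.3016] q [-0.365 -0.358  1.954  0.421  1.041  1.081] z [ 0.579  0.156 -0.8  ] y [ 0.054 -0.987 -0.153] tip 36.9 F [-4.2  2.9  4.4] gap 0.0441
dial [ 0.6257 -0.0464] res [ 0.6  0.1 -0.6 -0. ]
red r 0.0271 yaw err -0.041 pointer n 80 rmean 0.0078 cw to go (mean,axis) vs stand 0.019 0.108
dial [ 0.6252 -0.0464] res [ 0.9  0.4 -0.9 -0.3]
red r 0.0268 yaw err -0.038 pointer n 91 rmean 0.0074 cw to go (mean,axis) vs stand 0.039 0.113
t 40.2 p [ 0.5741 -0.0598  0.3643] q [-0.439 -0.496  1.94   0.426  1.211  0.832] z [ 0.578  0.156 -0.801] y [ 0.249 -0.969 -0.009] tip 36.8 F [-0.1 -0.1 -0.8] gap 0.0928
tool delta [0.0002 0.0005 0.0798]
```

```bash
python3 dial.py pics/d5.png; python3 - <<'E'
import cv2,numpy as np
from h import *
import pickle
d=cv2.imread("pics/d5.png"); w=cv2.imread("pics/w5.png")
from station import robot, imaging, read_state
s=read_state();p=imaging.snapshot("wrist");R,t=wristcam(p,s); u,v=proj(p,[[.6252,-.0464,.285]],R,t)[0].astype(int); print(u,v)
D=cv2.resize(d[v-45:v+45,u-45:u+45],(450,450),interpolation=cv2.INTER_CUBIC)
a=cv2.resize(w[20:110,140:200],(300,450),interpolation=cv2.INTER_CUBIC)[:,:175*2]
D=np.clip(D.astype(float)*1.8,0,255).astype(np.uint8)
L=cv2.resize(w[25:95,150:215],(348,300)[::1],interpolation=cv2.INTER_CUBIC);Q=cv2.resize(w[25:95,430:495],(348,300),interpolation=cv2.INTER_CUBIC)
C=np.zeros((600,800,3),np.uint8); C[:450,:450]=D; C[:300,452:]=L; C[300:,452:]=Q
cv2.imwrite("pics/final.png",C)
E
```

```text
dial [ 0.6254 -0.046 ] res [ 0.8  0.2 -0.8 -0.2]
red r 0.0269 yaw err -0.023 pointer n 88 rmean 0.0081 cw to go (mean,axis) vs stand 0.085 0.118
315 211
```

View pics/final.png

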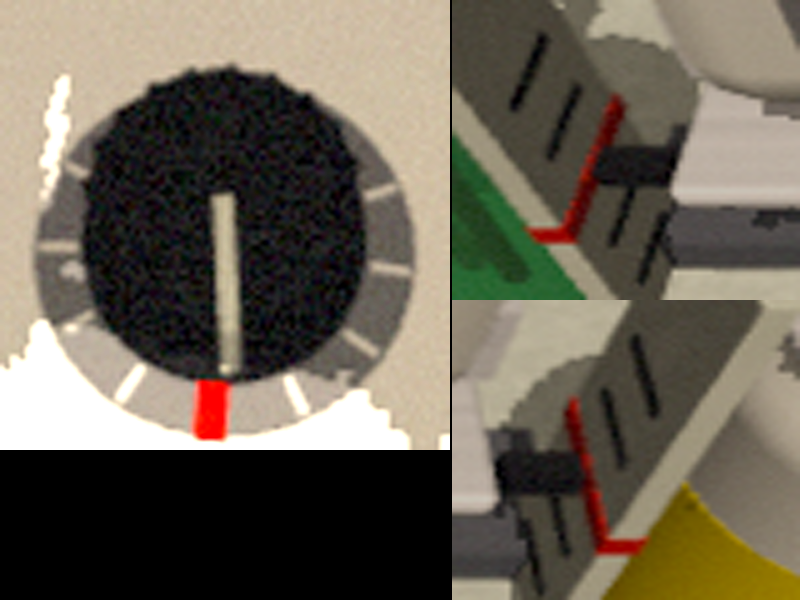

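Both side pointers sit on the red lines. The dial's white pointer ends at (232,370) while the red mark is centred at (212,400), so it still needs about 0.14 rad clockwise.

```bash
echo '[0, 0, 0.027, -0.04, 0, 0, 0.027, -0.04, 0, 0, 0.026, -0.04, 0, 0, 0, 0, 0, 0, 0, 0]' > next.json && python3 steer.py next.json >/dev/null; python3 g.py .6205 -.0478 .3005; echo '[0, 0, 0, 0, 0, 0, 0, 0, 0, 0, 0, 0, 0, 0, 0, 0, 0, 0, 0, 0, 0, 0, 0, 0, 0, 0, 0, 0]' > next.json && python3 steer.py next.json .02 |grep -E 'gap|force'; echo '[0, 0, 0, 0.08, 0, 0, 0, 0.08, 0, 0, 0, 0.08, 0, 0, 0, 0, 0, 0, 0, 0]' > next.json && python3 steer.py next.json |grep force; python3 g.py; echo '[0, 0, 0, 0, 0, 0, 0, 0, 0, 0, 0, 0, 0, 0, -0.04, -0.06, 0, 0, -0.04, -0.06, 0, 0, 0, 0, 0, 0, 0, 0]' > next.json && python3 steer.py next.json .093 >/dev/null; python3 dial.py; python3 dial.py; python3 dial.py pics/d6.png
python3 - <<'E'
import cv2
a=cv2.imread("pics/d6.png")[165:258,270:362]
m=a.max(2)
for y in range(0,93,3): print("".join("R" if (a[y,x,2]>65 and a[y,x,2]>2*a[y,x,1]) else " .:-=+*#%@"[min(9,int(m[y,x])//22)] for x in range(92)))
E
```

```text
t 40.8 p [ 0.6201 -0.0466  0.2998] q [-0.365 -0.356  1.954  0.421  1.042  0.715] z [ 0.577  0.157 -0.802] y [ 0.342 -0.938  0.062] tip 36.7 F [ 0.1 -1.6 -0. ] gap 0.0934
tool delta [ 0.0004  0.0013 -0.0005]
ft_force: [-1.6, 0.8, 1.6]
finger_gap: 0.0433
gripper_force: 29.8
ft_force: [-4.0, 2.3, 0.3]
gripper_force: 30.5
t 42.0 p [ 0.6203 -0.047   0.3008] q [-0.365 -0.358  1.954  0.42   1.041  0.951] z [ 0.578  0.156 -0.801] y [ 0.159 -0.984 -0.077] tip 36.8 F [-4.   2.3  0.3] gap 0.0436
dial [ 0.6254 -0.0465] res [ 0.6  0.5 -0.6 -0.5]
red r 0.0268 yaw err -0.041 pointer n 89 rmean 0.0079 cw to go (mean,axis) vs stand -0.162 -0.017
dial [ 0.6252 -0.0464] res [ 0.9  0.3 -0.9 -0.2]
red r 0.027 yaw err -0.036 pointer n 90 rmean 0.0076 cw to go (mean,axis) vs stand -0.154 -0.01
dial [ 0.6255 -0.0462] res [ 0.3  0.2 -0.3 -0.2]
red r 0.0268 yaw err -0.032 pointer n 89 rmean 0.0081 cw to go (mean,axis) vs stand -0.132 -0.017
++++++++++++++++++++++++++++++++++++++++++++++++++++++++++++++++++++++++++++++++++++++++++++
++++++++++++++++++++++++++++++++++++++++++++++++++++++++++++++++++++++++++++++
[... 2077 characters left out ...]
===========-: . ...... .----.                 .:::::::::::---=++++++++++++++
RRRRRRRRRRRRRRRR+======+=+RRR+==-:. . ..-==-:...... .  :-====-:::::::::::-=+++++++++++++++++
RRRRRRRRRRRRRRRRRRR+=+=+RRR+========+==RRRRRRR+==========RRR==========-=++++++++++++++++++++
RRRRRRRRRRRRRRRRRRRRRR***+=+==+=++====+RRRRRRR++=+======+=RRR+====*RRRRRRR++++++++++++++++++
RRRRRRRRRRRRRRRRRRRRRRRRRRRR+=+=+=====*RRRRRRR==+==+=======++*RRRRRRRRRRRRRRRR+++++++++++++R
RRRRRRRRRRRRRRRRRRRRRRRRRRRRRRRRRRRRR**RRRRRR*==+==+*RRRRRRRRRRRRRRRRRRRRRRRRRRRR+++++++++++
RRRRRRRRRRRRRRRRRRRRRRRRRRRRRRRRRRRRRRRRRRRRRRRRRRRRRRRRRRRRRRRRRRRRRRRRRRRRRRRRRR++++++RRR+<stdin>:4: RuntimeWarning: overflow encountered in scalar multiply
```

```bash
echo '[0, 0, -0.04, 0, 0, 0, -0.04, 0, 0, 0, 0, 0, 0, 0, 0, 0, 0, 0, 0, 0]' > next.json && python3 steer.py next.json | grep -E 'time|force'; python3 -c "
from station import robot, imaging, read_state
print(robot.hand_in())"
```

```text
time_s: 43.35
ft_force: [0.4, 0.3, -0.0]
gripper_force: 0.0
the job is handed in; nothing more can be done
None
```

I handed the job in at about 43 s: the projector is level with both side pointers on the red lines, and the focus pointer is on its red mark to within about 0.05 rad by camera. I saw nothing else on the table touched, but one joint read up to 0.003 rad past its printed -0.89 limit, and wrist force peaked at about 53 N in my readings while turning the knob.

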